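Put the drained tea things away

ROBOT

A 6-joint arm with a two-finger parallel gripper is mounted at the origin on the work surface. World frame = base frame: x ahead of the robot, y to its left, z up, the work surface at z = 0. Lengths are in m, angles in degrees, forces in N, time in s.
With the tool pointing down it reaches from about 0.375 to 0.975 m from the base axis. Payload 3.8 kg.
Tool frame: the origin (TCP) lies between the finger pads; the fingertips stand 19 mm ahead of it and the grasp point (between the pads) is the TCP; z points along the fingers, y is the line along which they close (so a half turn about z gives the same grasp; the last joint's range is limited). The gripper opens to 85 mm and grips with 20 to 120 N. Pads are 22 mm wide; open, the fingers measure 114 mm over their backs; the gripper's body (76 mm by 85 mm) begins 54 mm behind the grasp point. The pads swing forward as they close: fully open they stand 13 mm farther back than shut.
Start: joints at [-78.776, 15.12, 91.902, -0, 72.978, -2.114], TCP at [0.156, -0.657, 0.25] pointing down, gripper open.
Joint ranges: [-150.88, 150.88], [-54.13, 125.18], [17.81, 147.31], [-75.09, 255.09], [0, 152.58], [-146.25, 146.25]. Speed limits (degrees/s): [147.25, 147.25, 180, 180, 180, 180].

INTERFACE

Orientations are given as a 3x3 rotation matrix whose columns are the frame's x, y, z axes.
In Python, from plant import movep, movel, move_joints, grip, wait, inverse_kinematics, read_state, grab_frame, PlanningError, finish_job, regions_of gives the robot as it stands. Calls block until the motion is done:
- movep(position, orientation): joint-space move of the TCP to a pose.
- movel(position, rotation=None, vel=0.15, threshold=None): straight line of the TCP; rotation=None keeps the orientation; vel is the mean speed in m/s. With threshold (N) it stops when the force on the tool has changed by that much, and returns True; else False.
- move_joints(angles): joint-space move.
- grip(opening, grip_force=None): finger opening in m; grip_force is the grip in N (None keeps the last); returns when the fingers have stopped.
- wait(seconds).
- inverse_kinematics(position, orientation): joint angles nearest the present ones, or None.
- read_state(): the state.
- grab_frame(name): name is "scene" or "side" or "wrist"; returns a dict with "img" (480x640x3 uint8, red, green, blue), "vfov" (degrees; the focal length in pixels is half the picture's height over the tangent of half this angle, whatever the lens; pixels are square), "cx", "cy" (the principal point, pixels), "view" (4x4, takes a point from world to camera coordinates). Camera axes: x right, y down, z forward; pixel columns grow to the right and rows downward; lengths in m; the calibration is good to about 2 mm. A picture is of the moment at which its call begins. There is no depth.
A pose or a line that the arm cannot do raises PlanningError and nothing moves.
- finish_job(): hands the job in; it is judged then, once.
Trained networks look in the newest picture that a camera, given by its name, has taken for a name from the list of things; names that differ only in an ending like _2 or _b are one class to them, and where a whole thing is asked for, a point or a joint stands for the part that bears it (a point fixed in the world has none). Each returns a list of dicts, best first, with "score" (0 to 1); they miss things now and then, are a little off and sometimes report something else, mostly with a low value. They report only what shows in the picture. A call takes as long as a camera call. They do not tell look-alikes from the thing itself.
- regions_of(camera, label): "mask" (480x640 bool, what is visible of it) and "position" ([column, row] in pixels, amid what is visible of it).
The state is a dict: "time_s": time; "qpos": joint angles; "qvel": joint speeds; "effort": joint torques, N m; "eef_pos": TCP position; "tool_rot": TCP orientation; "wrist_force": force on the tool from outside, world axes, zero at the start; "wrist_torque": the same for the moment, N m; "grip_width": finger opening in m; "finger_force": force on a finger pad.
Only numpy, scipy, OpenCV 4.12 (cv2) and the standard library are available. Lean on these libraries where they do the work, as an engineer would, in place of code of your own. Each camera call takes 0.05 s, during which the arm holds its last target. There are 200 camera calls.

TASK

The washed tea things have drained, so put each one back. Close the yellow flask: the stopper pushed down into its neck, then the steel cup from the top of the stack mouth down over the stopper until it sits on the flask's shoulder. Then take down the rest of the stack, standing the white mug mouth down in the middle of the cork coaster and the glass bowl mouth down over the biscuits, flat and centred on the plate inside its raised rim; set mug and bowl down gently, never letting them drop, and leave the spoon and the wooden box where they lie.

Things in the scene. Friction and masses are not known exactly. Their poses are not given: they have to be found in the camera images.
- stopper: Flask stopper, loose, 45 g, standing plug down on the tiles nearest the robot. Below, a grey round plug 30 mm wide, 28 mm long, tapering to 25 mm over its lowest 10 mm; above, a black round head 40 mm wide, 20 mm tall (sides upright for 14 mm, then chamfered to 32 mm). Origin: centre of the plug's lower end; z up.
- cup: The flask's plain steel cup lid, loose, 90 g, mouth down on top of the stack on the wooden rack. Round, 58 mm outside, 52 mm inside, 58 mm tall, closed top 3 mm thick. Origin: centre of the mouth (its lower edge as it stands); z up, towards the closed top.
- mug: White enamel mug, loose, 160 g, mouth down in the stack, under the cup, over the bowl's foot. Round, 68 mm outside, 62 mm inside, 70 mm tall, closed bottom uppermost. Handle: a 7 mm bar loop on its +y side, reaching 61 mm from the axis, 10 to 61 mm above the mouth, so grip it along its x axis. Origin: centre of the mouth (lower edge as it stands); z up.
- bowl: Footed clear glass bowl, loose, 260 g, mouth down, lowest in the stack. Mouth 112 mm outside, 103 inside; narrows to 86 mm at its flat bottom, uppermost, 50 mm above the mouth (44 mm deep inside). On the bottom a solid round foot, 45 mm wide (48 at its root), 18 mm tall, to grip once the mug (standing round it) is off. Origin: centre of the mouth (lower edge as it stands); z up.
- flask: Yellow vacuum flask, loose, 0.62 kg, upright, open. Body 66 mm wide to a shoulder 178 mm up; then a steel neck, 44 mm outside, 35 mm inside, to 200 mm. The stopper's head rests on the neck's edge (stopper origin then 172 mm above the flask's); the cup goes over both, its mouth resting on the shoulder (cup origin 178 mm above). Origin: centre of its foot; z up.
- coaster: Round cork coaster, fixed, 96 mm wide, 6 mm thick: the mug's place. Origin: centre of its underside, on the tiles.
- plate: White china side plate, loose, 0.4 kg, 172 mm wide, with three round biscuits (55 mm wide, one on another, part of the plate, to 27 mm above the tiles) in the middle: the bowl's place. Flat floor 6 mm above the tiles, about 136 mm wide, then the rim rises to 14 mm. Origin: centre of its underside, on the tiles.
- rack: Wooden slatted draining rack, fixed, 150 by 150 mm, top 14 mm above the tiles. The stack (from below: bowl, mug, cup) stands about on its middle, its top 192 mm above the tiles. Origin: centre of its underside, on the tiles.
- spoon: Steel teaspoon, bystander, loose, about 135 mm long, lying on the tiles near the robot; to be left there. Origin: about the middle of its length, on its underside; x along it.
- wooden_box: Small closed wooden box with a sliding lid, bystander, loose, 110 mm (x) by 70 mm (y), 51 mm tall, near the robot; to be left there. Origin: centre of its underside.
Things that resemble listed ones, but are neither listed nor needed, are in the scene too. What is shaped like the cup but green is not meant. Leave any pink look-alike of the bowl alone.

How it is judged (in metres and radians):
At the end, for the whole second after the job is handed in: Stopper home in the flask's neck (6 mm, head within 4 mm of the edge), cup over it on the shoulder (8 mm, 5 mm in height), mug mouth down on the coaster and bowl mouth down on the plate's floor (each within 12 mm of the centre, 4 mm in height), all upright and at rest, the flask too (horizontal distance between stopper and flask below 0.006 m and z of stopper in the frame of flask between 0.165 and 0.176 m and horizontal distance between cup and flask below 0.008 m and z of cup in the frame of flask between 0.174 and 0.183 m and horizontal distance between mug and coaster below 0.012 m and z of mug in the frame of coaster between 0.002 and 0.01 m and horizontal distance between bowl and plate below 0.012 m and z of bowl in the frame of plate between 0.002 and 0.01 m and angle between stopper's own z axis and vertical below 0.15 rad and angle between cup's own z axis and vertical below 0.1 rad and angle between each of mug, bowl, flask's own z axis and vertical below 0.08 rad and linear speed of each of stopper, cup, mug, bowl, flask, plate below 0.02 m/s); the robot touches nothing.
It fails at once if the mug is dropped: it falls freely at more than 0.6 m/s (a fall of about 2 cm) (linear speed of mug above 0.6 m/s and contact force between the fingers and mug below 0.01 N).
It fails at once if the glass bowl is dropped: it falls freely at more than 0.6 m/s (a fall of about 2 cm) (linear speed of bowl above 0.6 m/s and contact force between the fingers and bowl below 0.01 N).
It fails at once if the spoon is pushed more than 30 mm from its place (distance of spoon from where it was at the start of the episode above 0.03 m).
It fails at once if the wooden box is pushed more than 30 mm from its place (distance of wooden_box from where it was at the start of the episode above 0.03 m).
It also fails if it takes over 125 s, if anything falls off the work surface, if the arm or the gripper's body presses on something with over 40 N, if the wrist force passes 120 N, or if a joint passes its speed limit or range.

## Working session

There is one attempt and no reset: what is moved stays moved. The work goes in short steps, each a Python script; the robot and the scene stay as the last script left them, time stands still between calls to the robot, and variables do not carry over. Pictures are saved under pics/ and viewed, at most 14 in all, crops included, and the job is handed in when it is done.

```bash
ls; mkdir -p pics; cat > h.py <<'E'
import numpy as np, cv2
from plant import *
def snap(cam,name=None):
    f=grab_frame(cam)
    if name: cv2.imwrite(f'pics/{name}.png',f['img'][:,:,::-1])
    return f
def foc(f): return 240/np.tan(np.radians(f['vfov'])/2)
def ray(f,px):
    V=np.array(f['view']);R=V[:3,:3];t=V[:3,3]
    d=R.T@np.array([(px[0]-f['cx'])/foc(f),(px[1]-f['cy'])/foc(f),1.])
    return -R.T@t,d
def atz(f,px,z):
    o,d=ray(f,px); return o+d*(z-o[2])/d[2]
def proj(f,p):
    V=np.array(f['view']);c=V[:3,:3]@np.array(p)+V[:3,3]
    return np.array([c[0]/c[2]*foc(f)+f['cx'],c[1]/c[2]*foc(f)+f['cy']])
def down(a):  # tool down, y axis (closing line) at angle a deg
    a=np.radians(a);y=np.array([np.cos(a),np.sin(a),0]);z=np.array([0,0,-1.])
    return np.column_stack([np.cross(y,z),y,z])
E
python3 - <<'E'
from h import *
s=read_state();print(s['time_s'],s['tool_rot'])
for c in ['scene','side']:
    f=snap(c,c+'0')
    print(c,f['vfov'],f['cx'],f['cy'],np.round(f['view'],3).tolist())
    for l in ['stopper','cup','mug','bowl','flask','coaster','plate','rack','spoon','wooden_box']:
        for r in regions_of(c,l):
            ys,xs=np.where(r['mask']); print(l,round(r['score'],2),np.round(r['position']),len(xs),xs.min(),xs.max(),ys.min(),ys.max()) if len(xs) else 0
E
```

```text
pics
0.0 [[ 9.73030978e-01  2.30674075e-01 -4.33348008e-04]
 [ 2.30674467e-01 -9.73028537e-01  2.18100780e-03]
 [ 8.14419781e-05 -2.22215047e-03 -9.99997528e-01]]
scene 43.26618136142461 325.79836465710304 229.77623688694166 [[-0.588, 0.809, 0.015, 0.356], [0.484, 0.366, -0.794, -0.23], [-0.648, -0.46, -0.607, 1.909], [0.0, 0.0, 0.0, 1.0]]
stopper 0.55 [309. 200.] 203 301 314 192 211
cup 0.76 [309. 295.] 789 297 322 277 312
cup 0.55 [279. 190.] 738 268 293 175 207
mug 0.67 [285. 218.] 743 268 306 202 231
bowl 0.94 [285. 238.] 951 262 304 221 253
bowl 0.89 [210. 214.] 1265 190 231 192 229
bowl 0.48 [243. 178.] 481 227 259 171 189
flask 0.58 [358. 262.] 2305 342 374 219 302
coaster 0.74 [244. 180.] 514 227 259 172 190
plate 0.64 [309. 196.] 198 301 314 192 210
plate 0.62 [478. 293.] 2999 440 515 267 317
rack 0.92 [300. 250.] 1005 249 319 220 263
wooden_box 0.72 [413. 245.] 1487 387 436 221 266
side 55.50305253812359 321.815509896465 241.0662000993683 [[-0.869, -0.494, 0.017, 0.522], [-0.271, 0.448, -0.852, 0.267], [0.413, -0.745, -0.523, 0.692], [0.0, 0.0, 0.0, 1.0]]
stopper 0.66 [409. 262.] 355 400 417 251 275
cup 0.84 [334. 196.] 858 321 347 179 214
cup 0.53 [225. 274.] 339 221 232 257 293
cup 0.47 [332. 254.] 1202 309 357 233 269
mug 0.65 [332. 227.] 963 318 350 208 244
bowl 0.97 [331. 252.] 1261 309 357 234 270
bowl 0.56 [367. 210.] 1056 350 384 190 226
flask 0.95 [252. 277.] 3689 228 271 222 329
coaster 0.97 [439. 228.] 555 420 456 217 235
plate 0.67 [247. 444.] 8777 181 307 397 479
rack 0.73 [337. 272.] 1404 297 367 239 283
rack 0.34 [250. 274.] 3802 228 271 222 330
spoon 0.72 [367. 306.] 173 354 419 303 323
wooden_box 0.59 [348. 360.] 3877 309 388 324 399
wooden_box 0.48 [438. 224.] 576 420 456 216 235
```

View pics/scene0.png

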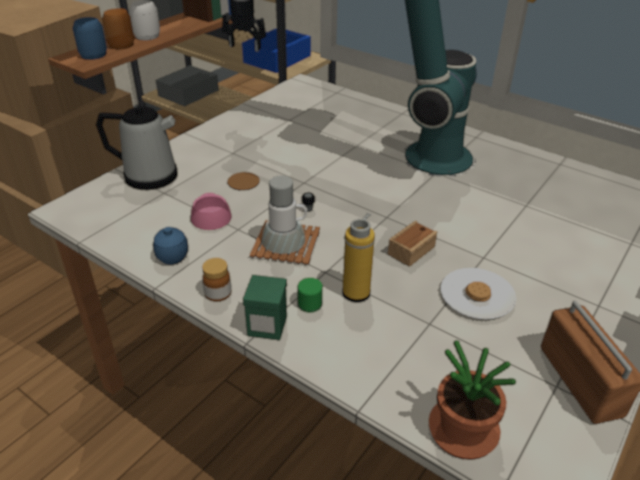

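View pics/side0.png

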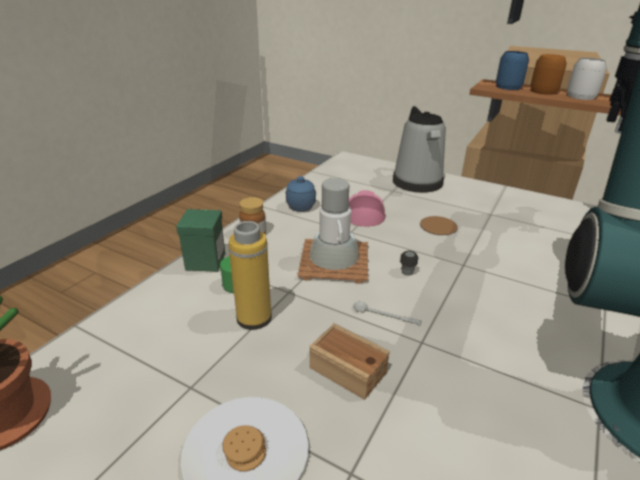

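The scene picture shows the stack on the rack: steel cup (281,190), white mug (285,218), glass bowl (285,240). The stopper is at (309,200), the flask at (358,262), the coaster at (243,181), the plate at (478,293) and the box at (413,243).

**Look-alikes:** the green cup at (309,295) and the pink bowl at (210,213) are not meant. The steel cup and the glass bowl in the stack fit the description.

Next I'll work out coarse positions from both views.

```bash
cat > fit.py <<'E'
from h import *
from scipy.optimize import least_squares
P={'stopper':[(0,.0125),(.01,.015),(.028,.015),(.028,.02),(.042,.02),(.048,.016)],'cup':[(0,.029),(.058,.029)],'mug':[(0,.034),(.07,.034)],
'bowl':[(0,.056),(.05,.043),(.068,.0225)],'flask':[(0,.033),(.178,.033),(.178,.022),(.2,.022)],'coaster':[(0,.048),(.006,.048)],'plate':[(.0,.05),(.014,.086)],
'rack':[(.014,.075)]}
Z={'cup':.134,'mug':.064,'bowl':.014}
A=np.linspace(0,2*np.pi,60)
def pts(l,x,y,z): return np.array([[x+r*np.cos(a),y+r*np.sin(a),z+h] for h,r in P[l] for a in A])
def bb(f,l,x,y,z):
    V=np.array(f['view']);c=pts(l,x,y,z)@V[:3,:3].T+V[:3,3]
    u=c[:,0]/c[:,2]*foc(f)+f['cx'];v=c[:,1]/c[:,2]*foc(f)+f['cy']
    return np.array([u.min(),u.max(),v.min(),v.max()])
def mb(m):
    ys,xs=np.where(m);return np.array([xs.min()-.0,xs.max()+1.,ys.min(),ys.max()+1.])-.5
def fit(obs,l,z,x0):  # obs: list of (frame,bbox,weights)
    g=lambda p:np.concatenate([(bb(f,l,p[0],p[1],z)-b)*w for f,b,w in obs])
    s=least_squares(g,x0);return s.x,g(s.x)
E
python3 - <<'E'
from fit import *
F={};O={}
sel={'scene':{'stopper':(309,200),'cup':(279,190),'mug':(285,218),'bowl':(285,238),'flask':(358,262),'coaster':(244,180),'plate':(478,293)},
'side':{'stopper':(409,262),'cup':(334,196),'mug':(332,227),'bowl':(331,252),'flask':(252,277),'coaster':(439,228),'plate':(247,444)}}
W={'stopper':[1,1,1,0],'cup':[1,1,1,0],'mug':[1,0,0,0],'bowl':[1,1,0,.0],'flask':[1,1,0,1],'coaster':[1,1,1,1],'plate':[1,1,1,1]}
for c in sel:
    F[c]=f=snap(c)
    for l,p in sel[c].items():
        R=[r for r in regions_of(c,l) if np.hypot(*(np.array(r['position'])-p))<15]
        if R: O.setdefault(l,[]).append((f,mb(R[0]['mask']),np.array(W[l])*(np.array([1,1,1,0]) if (l=='plate' and c=='side') else 1)))
for l in O:
    z=Z.get(l,0);x0=atz(O[l][0][0],sel['scene'][l],z+.03)[:2]
    x,r=fit(O[l],l,z,x0);print(l,len(O[l]),x.round(4),r.round(1))
f=F['side']
print('box',atz(f,(348,345),.051),'spoon',atz(f,(360,307),0),atz(f,(419,321),0), 'green',atz(F['scene'],(309,308),0),'pink',atz(F['scene'],(210,222),0),'kettle',atz(F['scene'],(150,180),0))
E
```

```text
stopper 2 [ 0.4741 -0.1568] [-0.1  0.6 -0.2  0.  -0.3  0.2 -0.7 -0. ]
cup 2 [ 0.6377 -0.113 ] [ 0.5 -0.5  1.2 -0.  -0.   0.6 -0.4 -0. ]
mug 2 [ 0.6374 -0.1116] [ 0. -0. -0.  0. -0. -0. -0.  0.]
bowl 2 [ 0.636  -0.1126] [-0.6  0.5 -0.   0.  -0.3  0.3 -0.  -0. ]
flask 2 [0.674 0.135] [ 0.7 -0.1 -0.  -1.1 -0.1 -0.6 -0.  -0.6]
coaster 2 [ 0.4786 -0.3927] [-0.  -0.  -0.3  0.1 -0.7  0.6 -0.1  0.2]
plate 2 [0.5125 0.3679] [ 0.1  0.8 -0.6  0.6  0.4 -0.3 -0.7  0. ]
box [0.46361896 0.15758043 0.051     ] spoon [0.51188429 0.00414279 0.        ] [ 0.3973064  -0.01605393  0.        ] green [7.79298772e-01 7.94026758e-02 1.11022302e-16] pink [ 0.68010389 -0.32881691  0.        ] kettle [ 6.37687199e-01 -6.15269486e-01  1.11022302e-16]
```

```bash
python3 - <<'E'
from h import *
def show(n,f):
    V=np.array(f['view']);print(n,'cam',(-V[:3,:3].T@V[:3,3]).round(3),'fwd',V[2,:3].round(2),f['vfov'])
movep([.474,-.157,.27],down(-90)); 
f=snap('wrist','w1');show('stopper',f)
for r in regions_of('wrist','stopper'): print(r['score'],r['position'])
print(read_state()['qpos'],read_state()['time_s'])
movep([.56,-.115,.38],down(-90))
f=snap('wrist','w2');show('stack',f)
print(read_state()['qpos'],read_state()['time_s'])
a=cv2.imread('pics/w1.png');b=cv2.imread('pics/w2.png')
cv2.imwrite('pics/w12.png',cv2.resize(np.hstack([a,b]),(800,300)))
E
```

```text
stopper cam [ 0.544 -0.157  0.394] fwd [-0.27  0.   -0.96] 60.355628385247435
[-2.12597724e+01 -4.84079275e+00  1.11463716e+02 -9.62956207e-03
  7.33786848e+01  6.88075460e+01] 4.125
stack cam [ 0.63  -0.115  0.502] fwd [-0.28  0.   -0.96] 60.355628385247435
[-1.41565164e+01  8.73295510e-01  9.47875946e+01 -3.44655388e-02
  8.45550065e+01  7.58763626e+01] 4.8083
```

View pics/w12.png

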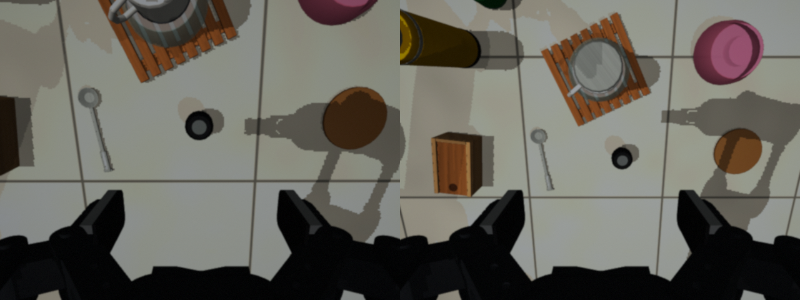

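The wrist pictures show the stopper at w1 (318,200), the coaster at w1 (568,188), and the stack at w2 (320,105) with the mug's handle at about (280,147). Next: an enlarged crop with my estimates overlaid, which also confirms the right cup and bowl.

```bash
python3 - <<'E'
from fit import *
import json
out=[]
f=snap('wrist')
# regions in w2 pose (now)
for l in ['stopper','cup','mug','bowl','coaster','rack']:
    for r in regions_of('wrist',l)[:3]: print(l,round(r['score'],2),np.round(r['position']),mb(r['mask']))
est={'stopper':(.4741,-.1568),'cup':(.6377,-.113),'coaster':(.4786,-.3927)}
for l,(x,y) in est.items(): print(l,bb(f,l,x,y,Z.get(l,0)).round(1))
im=f['img'].copy()
def ring(x,y,z,r,c):
    q=np.array([proj(f,[x+r*np.cos(a),y+r*np.sin(a),z]) for a in A]).round().astype(int)
    cv2.polylines(im,[q],True,c,1)
ring(.6377,-.113,.192,.029,(255,0,0));ring(.6374,-.1116,.134,.034,(0,255,0));ring(.636,-.1126,.014,.056,(0,0,255));ring(.4741,-.1568,.042,.02,(255,0,0))
c=im[20:270,220:420]
cv2.imwrite('pics/crop1.png',cv2.resize(c,None,fx=2.4,fy=2.4,interpolation=cv2.INTER_CUBIC)[:,:,::-1])
E
```

```text
stopper 0.58 [354. 254.] [338.5 372.5 234.5 270.5]
cup 0.85 [145.   4.] [120.5 169.5  -0.5  13.5]
cup 0.81 [317. 104.] [277.5 356.5  62.5 146.5]
mug 0.66 [287. 146.] [267.5 349.5 131.5 154.5]
bowl 0.95 [527.  79.] [469.5 584.5  29.5 135.5]
bowl 0.59 [345. 140.] [268.5 367.5  57.5 160.5]
bowl 0.5 [224. 228.] [207.5 245.5 205.5 304.5]
stopper [339.4 374.  234.9 270.9]
cup [277.8 358.9  61.1 146.4]
coaster [502.3 581.8 203.7 277.9]
```

View pics/crop1.png

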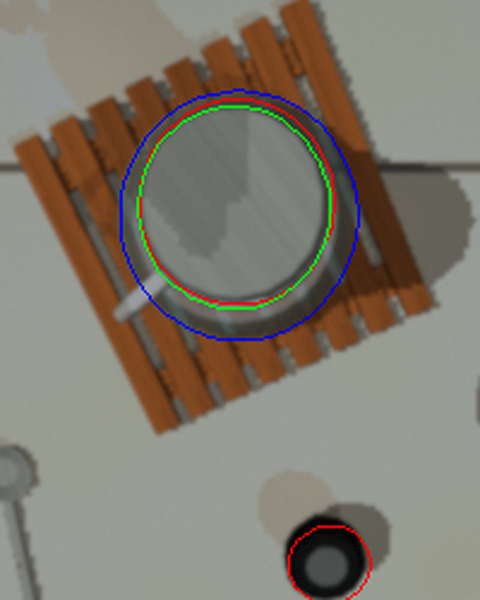

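The crop shows the plain steel cup on top of the stack at crop (235,205), with the mug's handle at (135,300) and the glass bowl's edge beneath; my rings match, with the stopper about 1 px off. This is the right stack, since the look-alikes are green and pink. Now I'll pick up the stopper and look at the flask.

```bash
python3 - <<'E'
from fit import *
f=snap('wrist')
for z in (.11,.125): print('handle dir',np.degrees(np.arctan2(*(atz(f,(270,151),z)[:2]-[.637,-.1122])[::-1])))
movep([.4745,-.1562,.12],down(-90))
movel([.4745,-.1562,.036],vel=.08)
grip(.02,30); print(read_state()['grip_width'],read_state()['finger_force'])
movel([.4745,-.1562,.30],vel=.2)
f=snap('wrist');
for r in regions_of('wrist','stopper')[:2]: print('stopper',r['score'],mb(r['mask']))
print(bb(f,'stopper',.4745,-.1562,.30-.036))
cv2.imwrite('pics/w3a.png',f['img'][:,:,::-1])
movep([.60,.135,.34],down(-90))
f=snap('wrist','w3')
for r in regions_of('wrist','flask')[:2]: print('flask',r['score'],mb(r['mask']))
e=read_state();print(e['eef_pos'],e['qpos'],e['time_s'],e['grip_width'])
a=f['img'].copy()
for r_,z in ((.022,.2),(.0175,.2),(.033,.178)):
    q=np.array([proj(f,[.674+r_*np.cos(t),.135+r_*np.sin(t),z]) for t in A]).round().astype(int);cv2.polylines(a,[q],True,(255,0,0),1)
b=cv2.imread('pics/w3a.png')[:,:,::-1]
cv2.imwrite('pics/w3c.png',np.hstack([a[0:440,150:550],b[40:480,120:520]])[:,:,::-1])
E
```

```text
handle dir 128.9329736902811
handle dir 129.22846672571148
0.03879387058940554 30.096031377324834
stopper 0.77 [259.5 382.5 264.5 399.5]
[260.08986219 386.31884793 264.31532745 402.00099249]
flask 0.73 [268.5 365.5  61.5 161.5]
flask 0.5 [266.5 330.5 253.5 297.5]
[0.59981675 0.13341871 0.3398527 ] [ 1.02337362e+01  6.22168807e+00  9.30116421e+01 -2.99830020e-02
  8.07927129e+01  1.00342399e+02] 10.8667 0.03872382312639845
```

View pics/w3c.png

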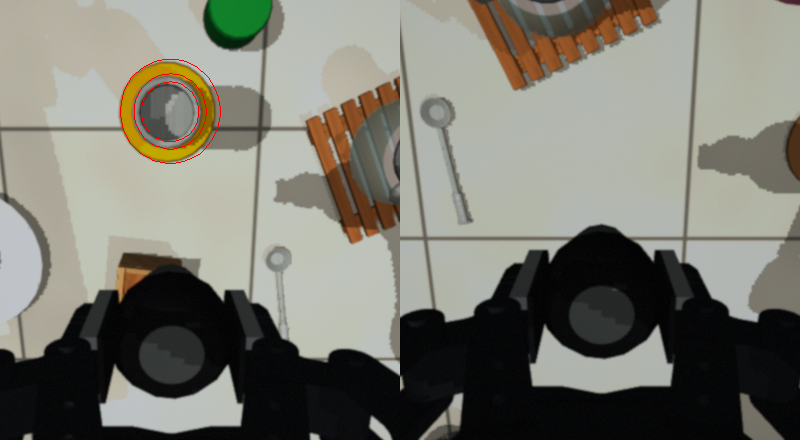

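```bash
python3 - <<'E'
from fit import *
wait(.3)
f=snap('wrist');print(read_state()['eef_pos'])
hsv=cv2.cvtColor(f['img'],cv2.COLOR_RGB2HSV)
m=((hsv[...,0]>17)&(hsv[...,0]<35)&(hsv[...,1]>130)&(hsv[...,2]>40)).astype(np.uint8)
m[220:]=0
n,lab,st,_=cv2.connectedComponentsWithStats(m);i=1+np.argmax(st[1:,4]);M=(lab==i).astype(np.uint8)
c,h=cv2.findContours(M,cv2.RETR_CCOMP,cv2.CHAIN_APPROX_NONE)
c=sorted([k for k in c if len(k)>30],key=len)
for k in c: print(len(k),cv2.boundingRect(k),cv2.fitEllipse(k))
cs=max(c,key=len).reshape(-1,2).astype(float)
hole=c[0].reshape(-1,2).astype(float)
for z,k,nm in ((.178,cs,'shoulder'),(.19,hole,'neck')):
    w=np.array([atz(f,p,z)[:2] for p in k]);(cx,cy),r=cv2.minEnclosingCircle((w*1000).astype(np.float32))
    B=np.c_[2*w,np.ones(len(w))];s=np.linalg.lstsq(B,(w**2).sum(1),rcond=None)[0]
    print(nm,'minenc',cx,cy,r,'lsq',s[:2],np.sqrt(s[2]+s[0]**2+s[1]**2))
for r in regions_of('wrist','flask')[:1]:
    b=mb(r['mask']);print(b,bb(f,'flask',.674,.135,0))
im=cv2.resize(f['img'][40:190,240:400],None,fx=4,fy=4,interpolation=cv2.INTER_CUBIC)
cv2.imwrite('pics/fl.png',im[:,:,::-1])
E
```

```text
[0.60001344 0.13447436 0.34007462]
205 (282, 75, 72, 75) ((317.221923828125, 112.21529388427734), (70.36259460449219, 73.24143981933594), 177.02357482910156)
274 (271, 63, 95, 99) ((317.6067199707031, 112.00958251953125), (94.30885314941406, 98.09838104248047), 176.4015655517578)
shoulder minenc 673.5942993164062 136.9320526123047 31.76412582397461 lsq [0.67367997 0.13695868] 0.031224948863808777
neck minenc 673.8724975585938 137.1044921875 22.768089294433594 lsq [0.67381701 0.13710285] 0.022322306836560356
[269.5 365.5  62.5 163.5] [270.85945823 370.25817278  59.3405161  163.22509369]
```

```bash
python3 - <<'E'
from fit import *
X,Y=.6738,.136
movel([X,Y,.26],vel=.15); wait(.2)
e=read_state();print(e['eef_pos'],e['wrist_force'])
h=movel([X,Y,.2035],vel=.04,threshold=12)
e=read_state();print(h,e['eef_pos'],e['wrist_force'],e['wrist_torque'],e['grip_width'],e['time_s'])
snap('side','s4');snap('scene','c4')
b=cv2.imread('pics/s4.png')[130:340,160:440];c=cv2.imread('pics/c4.png')[130:340,260:540]
cv2.imwrite('pics/p4.png',cv2.resize(np.hstack([b,c]),(800,300)))
E
```

```text
[0.67393251 0.13614359 0.26156312] [-0.16195448  1.78248905 -0.44327151]
True [0.67413529 0.13628191 0.21755431] [-1.58180554 -1.37996163  4.91385261] [-0.0933674   0.27008373  0.00895763] 0.038857441351580854 13.3583
```

View pics/p4.png

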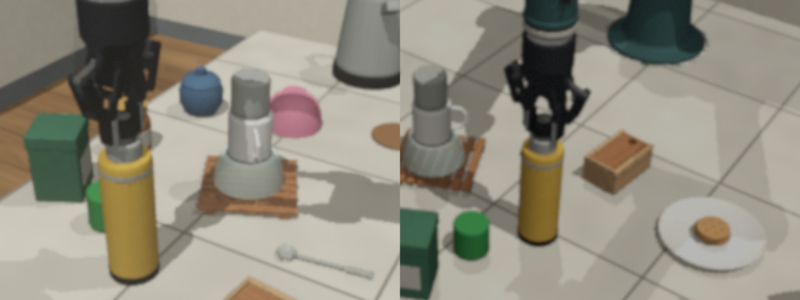

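The fingertips have reached the neck's edge (tip z≈0.199) with the plug 18 mm inside it. I'll let go and push the stopper down with the fingers closed.

```bash
python3 - <<'E'
from fit import *
X,Y=.6738,.136
movel([X,Y,.219],vel=.03)
grip(.06); 
movel([X,Y,.275],vel=.15)
grip(0.0)
h=movel([X,Y,.232],vel=.05,threshold=10)
e=read_state();print(h,e['eef_pos'],e['wrist_force'],e['time_s'])
movel([X,Y,.30],vel=.2);grip(.085)
movep([.60,.135,.34],down(-90));wait(.2)
f=snap('wrist')
r=regions_of('wrist','stopper')
for q in r[:2]: print(q['score'],mb(q['mask']))
print(bb(f,'stopper',.6738,.136,.172))
im=cv2.resize(f['img'][20:220,210:430],None,fx=2.5,fy=2.5,interpolation=cv2.INTER_CUBIC)
s=snap('side')['img'][170:290,200:310]
im=np.hstack([im,cv2.resize(s,(250,500))[:500]]) if 0 else im
cv2.imwrite('pics/fl2.png',im[:,:,::-1]);cv2.imwrite('pics/s5.png',cv2.resize(s,None,fx=3,fy=3)[:,:,::-1])
E
```

```text
True [0.67379002 0.13598235 0.23901595] [ 1.70686005 -0.27877369  4.74680692] 15.875
0.74 [270.5 367.5  61.5 163.5]
0.7 [284.5 352.5  76.5 146.5]
[285.04269768 354.39490149  75.49708106 147.98882716]
```

View pics/fl2.png

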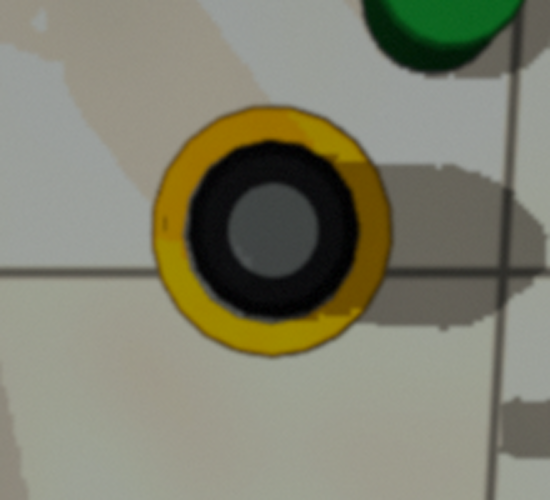

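The picture shows the stopper's head seated and concentric with the yellow shoulder at crop (272,230), and the push stopped at tip z=0.220 as expected. Next is the cup.

```bash
python3 - <<'E'
from fit import *
cx,cy=.637,-.1122
movep([cx,cy,.27],down(-90))
movel([cx,cy,.172],vel=.1)
grip(.03,30); e=read_state();print(e['grip_width'],e['finger_force'],e['eef_pos'])
movel([cx,cy,.32],vel=.15)
movep([.6738,.136,.32],down(-90));wait(.2)
h=movel([.6738,.136,.212],vel=.06,threshold=8)
e=read_state();print(h,e['eef_pos'],e['wrist_force'],e['time_s'])
E
```

```text
0.05737484726308144 32.513051368296146 [ 0.63778345 -0.11233465  0.17327153]
True [0.67371361 0.1359742  0.21650266] [-1.30584232  0.47078509  6.3431242 ] 24.3167
```

```bash
python3 - <<'E'
from fit import *
grip(.085); movel([.6738,.136,.32],vel=.2)
print(read_state()['time_s'])
mx,my=.637,-.112
for a in (39,-141):
    d=np.array(down(a))[:,0]
    print(a,inverse_kinematics([mx,my,.109],down(a)),inverse_kinematics([.4786,-.3927,.06],down(a)))
movep([.57,my,.34],down(-90));wait(.3)
f=snap('wrist')
for r in regions_of('wrist','mug')[:2]:
    M=r['mask'];print('mug',r['score'],mb(M))
    ys,xs=np.where(M);w=np.array([atz(f,(x,y),.125)[:2] for x,y in zip(xs,ys)])-[mx,my]
    i=np.argmax(np.hypot(*w.T));print('far',w[i],np.degrees(np.arctan2(w[i,1],w[i,0])),(xs[i],ys[i]))
print(bb(f,'mug',mx,my,.064))
im=f['img'].copy()
for z,rr in ((.134,.034),(.064,.034)):
    q=np.array([proj(f,[mx+rr*np.cos(t),my+rr*np.sin(t),z]) for t in A]).round().astype(int);cv2.polylines(im,[q],True,(255,0,0),1)
for r in regions_of('wrist','cup')[:3]: print('cup',r['score'],mb(r['mask']))
sc=snap('scene')['img'][150:320,300:420]
a=cv2.resize(im[20:240,220:440],None,fx=2,fy=2,interpolation=cv2.INTER_CUBIC);b=cv2.resize(sc,(311,440))
cv2.imwrite('pics/m1.png',np.hstack([a,b])[:,:,::-1])
E
```

```text
25.3833
39 [-1.21784292e+01  1.88334037e+01  1.02863613e+02 -2.54444375e-14
  5.83029829e+01 -5.11784292e+01] [-4.16745808e+01  1.94337020e+01  1.08083995e+02 -2.54444375e-14
  5.24823027e+01 -8.06745808e+01]
-141 [-1.21784292e+01  1.88334037e+01  1.02863613e+02 -2.54444375e-14
  5.83029829e+01  1.28821571e+02] [-4.16745808e+01  1.94337020e+01  1.08083995e+02 -2.54444375e-14
  5.24823027e+01  9.93254192e+01]
mug 0.57 [267.5 366.5  78.5 173.5]
far [-0.03646491  0.04477605] 129.15883493650588 (np.int64(268), np.int64(170))
[278.97420663 367.19529519  76.66769176 168.2407999 ]
cup 0.72 [101.5 163.5  -0.5  17.5]
```

View pics/m1.png

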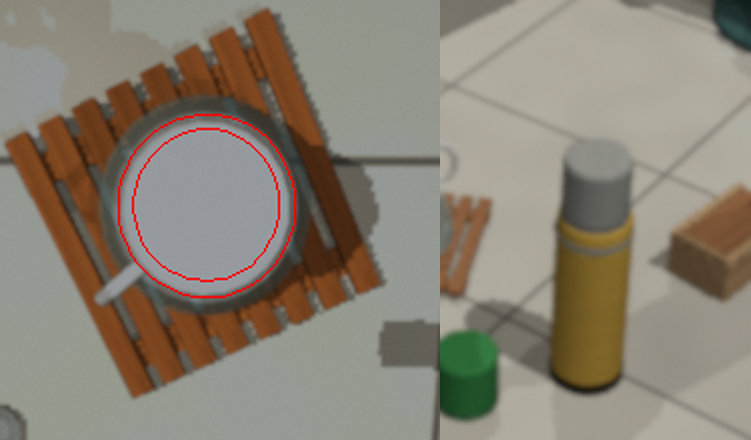

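The right half shows the cup seated on the flask's shoulder at (598,190). The left half shows the white mug at crop (207,205), with its handle pointing to 129° (crop 115,290) and the glass bowl below. Next I'll move the mug.

```bash
python3 - <<'E'
from fit import *
R=down(-141);m=np.array([.637,-.112])
movep([*m,.21],R)
movel([*m,.109],vel=.1)
grip(.05,40); e=read_state();print(e['grip_width'],e['finger_force'],e['eef_pos'])
movel([*m,.25],vel=.12)
e=read_state();print(e['grip_width'],e['wrist_force'])
c=[.4786,-.3925]
movep([*c,.16],R);wait(.2)
h=movel([*c,.047],vel=.05,threshold=4)
e=read_state();print(h,e['eef_pos'],e['wrist_force'],e['grip_width'],e['time_s'])
E
```

```text
0.06469747153213778 44.835800633300096 [ 0.63778007 -0.11228592  0.11030751]
0.06465659320174033 [ 0.28827845  0.2256327  -1.71370657]
True [ 0.47853947 -0.3924641   0.05176647] [-1.73611449  0.5236725   4.94927052] 0.06492146602890912 34.025
```

```bash
python3 - <<'E'
from fit import *
c=[.4786,-.3925]
grip(.085);movel([*c,.2],vel=.15)
m=[.637,-.112]
movep([.57,m[1],.34],down(-90));wait(.3)
f=snap('wrist')
for r in regions_of('wrist','bowl')[:3]: print('bowl',r['score'],mb(r['mask']))
print(bb(f,'bowl',.6365,-.1125,.014))
im=f['img'].copy()
for z,rr in ((.082,.0225),(.064,.043),(.014,.056)):
    q=np.array([proj(f,[.6365+rr*np.cos(t),-.1125+rr*np.sin(t),z]) for t in A]).round().astype(int);cv2.polylines(im,[q],True,(255,0,0),1)
a=cv2.resize(im[20:240,220:440],None,fx=2,fy=2,interpolation=cv2.INTER_CUBIC)
s=snap('side');O=[]
for cam in ('side','scene'):
    f=snap(cam)
    for r in regions_of(cam,'mug')[:1]: print('mug',cam,r['score'],mb(r['mask']),bb(f,'mug',.4786,-.3927,.006).round(1))
b=cv2.resize(s['img'][150:260,400:485],(340,440))
cv2.imwrite('pics/b1.png',np.hstack([a,b])[:,:,::-1]);print(read_state()['time_s'])
E
```

```text
bowl 0.92 [267.5 373.5  66.5 176.5]
bowl 0.87 [483.5 608.5  34.5 147.5]
[267.7510784  374.54635311  64.59723536 175.56512234]
mug side 0.87 [424.5 456.5 194.5 231.5] [424.6 456.1 193.9 230.8]
mug scene 0.98 [229.5 262.5 153.5 185.5] [229.3 254.6 153.2 186.2]
37.4083
```

View pics/b1.png

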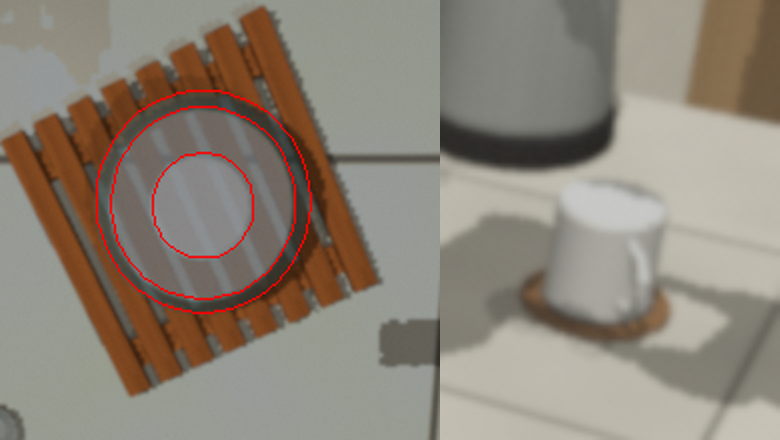

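Mug stands centred on the coaster (right half, 605,260); the bowl's foot is at crop (203,205) on my ring. I'll check the plate, then fetch the bowl.

```bash
python3 - <<'E'
from fit import *
R=down(-90)
movep([.45,.368,.38],R);wait(.3)
f=snap('wrist')
for r in regions_of('wrist','plate')[:1]:
    b=mb(r['mask']);print(r['score'],b,bb(f,'plate',.5125,.3679,0))
    print(fit([(f,b,np.ones(4))],'plate',0,[.51,.37]))
b=[.636,-.1122]
movep([*b,.18],R);grip(.053)
h=movel([*b,.078],vel=.04,threshold=4)
z=read_state()['eef_pos'][2];print(h,read_state()['eef_pos'])
if h:
    movel([*b,z+.002],vel=.02)
    grip(.03,50);e=read_state();print(e['grip_width'],e['finger_force'],e['eef_pos'],e['wrist_force'],e['time_s'])
E
```

```text
0.91 [246.5 395.5  44.5 198.5] [245.96372704 396.12656401  44.62351009 200.24068021]
(array([0.51339377, 0.36795052]), array([-0.62075824,  0.62035877, -0.77112283,  1.00813497]))
True [ 0.63601131 -0.11220166  0.08002699]
0.04321130407287611 49.63791979243979 [ 0.63592039 -0.11204405  0.08212295] [-1.05511839  0.49398906  2.52584744] 44.9083
```

```bash
python3 - <<'E'
from fit import *
R=down(-90);b=[.636,-.1122]
movel([*b,.0865],vel=.02);e=read_state();print(e['grip_width'],e['wrist_force'],e['eef_pos'])
f=snap('side','l1');
for r in regions_of('side','bowl')[:2]: print(r['score'],mb(r['mask']))
print(bb(f,'bowl',*b,.0184).round(1))
movel([*b,.094],vel=.03);wait(.3);e=read_state();print(e['grip_width'],e['wrist_force'],e['finger_force'])
f=snap('side','l2')
for r in regions_of('side','bowl')[:2]: print(r['score'],mb(r['mask']))
print(bb(f,'bowl',*b,.026).round(1))
E
```

```text
0.04298365125461988 [ 0.34824091 -0.57001241 -2.50596558] [ 0.635664   -0.11222422  0.08600945]
0.9 [344.5 384.5 189.5 226.5]
0.78 [308.5 358.5 223.5 268.5]
[308.2 357.8 222.6 268.1]
0.04283008859425303 [-0.09219346  0.82651615 -2.34196279] 49.07204913441092
0.92 [343.5 385.5 189.5 226.5]
0.59 [308.5 358.5 219.5 265.5]
[308.2 358.  219.6 265.1]
```

```bash
python3 - <<'E'
from fit import *
R=down(-90);b=[.636,-.1122]
grip(.03,70)
w=lambda s:(lambda e:print(s,round(e['grip_width'],5),e['wrist_force'].round(2) if hasattr(e['wrist_force'],'round') else e['wrist_force'],e['eef_pos'],e['time_s']))(read_state())
w('a');movel([*b,.25],vel=.1);wait(.2);w('b')
movel([*b,.40],vel=.12);w('c')
p=[.513,.368]
import plant
movep([*p,.40],R);wait(.3);w('d')
f=snap('side')
for r in regions_of('side','bowl')[:3]: print(r['score'],mb(r['mask']))
print(bb(f,'bowl',*p,.40-.068).round(1))
E
```

```text
a 0.04266 [-0.18  0.02 -2.72] [ 0.63598295 -0.11217471  0.09394889] 46.4
b 0.04221 [-0.21 -0.11 -2.26] [ 0.6357639  -0.11214982  0.24941023] 48.3083
c 0.04266 [ 0.29 -0.48 -3.56] [ 0.63560399 -0.11211501  0.39853459] 49.7083
d 0.04272 [-0.34  0.53 -3.08] [0.51346177 0.36738481 0.39996122] 51.8083
0.74 [343.5 385.5 189.5 226.5]
0.63 [419.5 456.5 218.5 235.5]
0.57 [164.5 278.5 179.5 284.5]
[163.6 278.4 179.  284.9]
```

```bash
python3 - <<'E'
from fit import *
p=[.513,.368]
movel([*p,.11],vel=.12);wait(.2)
h=movel([*p,.070],vel=.03,threshold=4)
e=read_state();print(h,e['eef_pos'],e['wrist_force'],e['grip_width'],e['time_s'])
f=snap('side','e1')
for r in regions_of('side','bowl')[:3]: print(r['score'],mb(r['mask']))
print(bb(f,'bowl',*p,.006).round(1))
cv2.imwrite('pics/e1c.png',cv2.resize(f['img'][330:480,150:350],None,fx=3,fy=3)[:,:,::-1])
E
```

```text
True [0.51296201 0.36783803 0.0742466 ] [-0.13477556 -0.32040489  5.08885704] 0.04307115113771134 55.75
0.92 [343.5 384.5 189.5 226.5]
0.71 [204.5 286.5 403.5 479.5]
[203.4 286.2 400.5 490.9]
```

View pics/e1c.png

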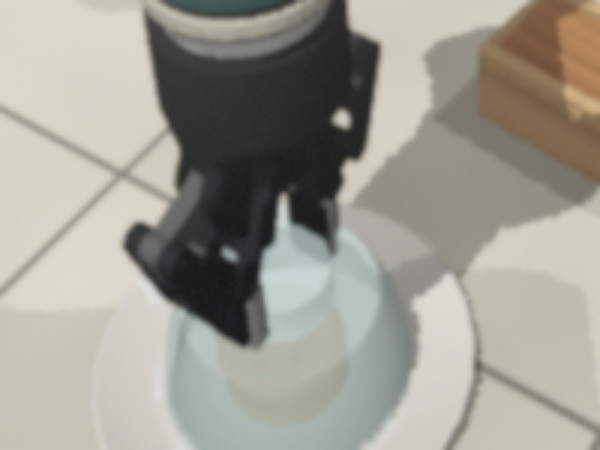

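The bowl is resting on the plate's floor inside the rim (crop 290,330), and contact came at the predicted height. I'll let go and check everything.

```bash
python3 - <<'E'
from fit import *
p=[.513,.368]
grip(.065);movel([*p,.25],vel=.15)
movep([.45,.368,.38],down(-90));wait(.4)
f=snap('wrist');fs=snap('scene');fd=snap('side')
R=regions_of('wrist','bowl');b=mb(R[0]['mask']);print('bowl',R[0]['score'],b,bb(f,'bowl',*p,.006).round(1),fit([(f,b,np.ones(4))],'bowl',.006,p)[0])
R=regions_of('wrist','plate');b=mb(R[0]['mask']);print('plate',b,fit([(f,b,np.ones(4))],'plate',0,p)[0])
for cam,fr in (('scene',fs),('side',fd)):
    for l,x in (('cup',(.6738,.136,.178)),('bowl',(*p,.006)),('mug',(.4786,-.3925,.006)),('flask',(.6738,.136,0))):
        B=bb(fr,l,*x);c=[r for r in regions_of(cam,l) if np.hypot(*(np.array(r['position'])-[B[:2].mean(),B[2:].mean()]))<25]
        print(cam,l,B.round(1),mb(c[0]['mask']) if c else None)
a=f['img'][20:260,200:440];c=fs['img'][150:350,220:520]
cv2.imwrite('pics/end.png',np.hstack([cv2.resize(a,(320,320)),cv2.resize(c,(480,320))])[:,:,::-1]);print(read_state()['time_s'])
E
```

```text
bowl 0.57 [272.5 369.5  73.5 173.5] [272.7 369.1  73.3 173.3] [0.51281018 0.36786135]
plate [245.5 395.5  43.5 198.5] [0.51300346 0.36842895]
scene cup [346.  374.7 202.3 240.5] [345.5 374.5 202.5 239.5]
scene bowl [453.1 502.2 265.3 311.1] [452.5 502.5 264.5 310.5]
scene mug [229.4 254.6 153.2 186.2] [229.5 263.5 152.5 185.5]
scene flask [341.6 374.8 217.8 302.6] [341.5 374.5 234.5 302.5]
side cup [226.4 264.  199.1 246.5] [241.5 264.5 201.5 241.5]
side bowl [203.4 286.2 400.5 490.9] [203.5 286.5 401.5 479.5]
side mug [424.6 456.1 194.  230.8] [424.5 455.5 194.5 232.5]
side flask [227.2 270.7 219.8 329.3] [227.5 271.5 237.5 330.5]
59.2167
```

View pics/end.png

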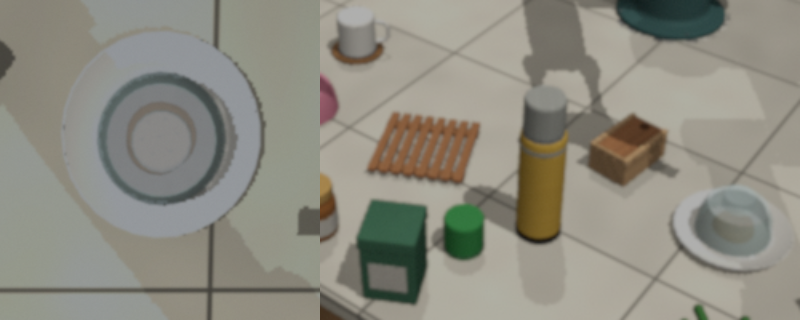

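The picture shows the bowl centred on the plate (162,137), the cup on the flask (545,112) and the mug on the coaster (357,35). Handing in.

```bash
python3 -c "
from plant import *
print(finish_job())"
```

```text
the job is handed in; nothing more can be done
None
```

The job is handed in at about 59 s of robot time: flask closed with stopper and cup, mug mouth down on the coaster, bowl mouth down over the biscuits, and spoon and box left alone; my last camera check agreed, but the hand-in returned no verdict.

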